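# Warm the custard pots

## Task

Pull the baking tray out of the warmer, stand every lidded pot from the drainer upright in it, and slide the loaded tray fully home against the back stop. Then turn the dial so that it rests exactly one click up from OFF for each pot, and last press the start button. Leave the tumbler standing in the drainer and everything else where it is.

Things in the scene. Friction and masses are not known exactly. Their poses are not given: they have to be found in the camera images.
- pot1_mid (a point): lidded custard pot, an upright white ceramic cylinder 48 mm across and 50 mm tall with a flat wooden lid, 120 g nominal; the point is its centre, 25 mm above its underside, z up its axis. Two to four pots are present (pot1 always), standing in the drainer at the start; the absent ones read None
- pot2_mid (a point): another pot like pot1 (may be absent): its centre
- pot3_mid (a point): another pot like pot1 (may be absent): its centre
- pot4_mid (a point): another pot like pot1 (may be absent): its centre
- tray_floor (a point): loose aluminium baking tray, 180 x 180 mm outside, walls 4 mm thick and 22 mm tall, 450 g: the centre of its floor's upper face, 4 mm above its underside. x points from its front, where the grip is, to its back; z up. Four pots fit two by two, 43 mm either way from this point. It starts in the warmer or up to 50 mm short of home
- tray_grip (a point): the tray's upright wooden grip, a post 24 mm along the tray's x, 16 mm across (y), 160 mm in front of the tray's centre. The point is on its axis, 17 mm below its top and 36 mm above the tray's floor; the tray's flat arm leads to it, its top 9 mm above the tray's floor
- warmer: white open-fronted food warmer, fixed. Origin on the table under the tray's centre when that is home; x points from the opening inward, z up. Housing x -75 to +105 mm, y -124 to +124 mm, top at z = 110 mm. The tray is fully home against the back stop, its centre then 0 to 3 mm past x = 0; its grip stays outside
- warmer_mouth (a point): middle of the warmer's opening (187 mm wide, 82 mm high) at deck level, 8 mm above the table, axes as the warmer's. The level steel deck runs 260 mm out from here along -x, with two rails 187 mm apart and 12 mm high that lead the tray in. With its centre 125 mm out from here the tray is clear of the housing and still on the deck
- dial (a joint): selector dial on the warmer's top, rad: 0 at OFF (against a stop), growing clockwise seen from above; a detent every 0.628 rad (36 degrees), up to 5 clicks. Released between detents it moves to the nearer one (0.05 N m at most). It starts at OFF or one click up
- dial_grip (a point): on the dial's axis, at the height to grip: the dial is a black bar 50 mm long, 14 mm thick, 32 mm tall on a 52 mm disc; the point is 12 mm below the bar's top. Its x axis lies along the bar and turns with it; the white line on the bar is at its -x end and points at the long white mark when at OFF; the shorter marks, clockwise, are one click each
- start (a joint): start button beside the dial, m: 0 up, 0.006 fully down (4 N, springs back). It counts as pressed past 0.004
- start_top (a point): centre of the top of the start button, a white disc 30 mm across on the warmer's top; press down
- drainer: fixed shallow white drainer, 262 x 188 mm, 26 mm tall, walls and floor 4 mm; origin at the centre of its underside, x along its long side
- tumbler: green glass tumbler 62 mm across, 66 mm tall, standing among the pots; origin at the centre of its underside. It is to stay in the drainer
- bottle: brown bottle 56 mm across, 160 mm tall, bystander
- shaker: steel shaker 44 mm across, 75 mm tall, bystander
- bowl: white bowl 120 mm across, 50 mm tall, bystander
- spoon: wooden spoon lying on the table, bystander

How it is judged:
On the way, in this order (a step that is already met when the one before it is completed fails the run):
1. every pot stands upright in the tray (x of pot1_mid in the frame of tray_floor between -0.075 and 0.075 m and y of pot1_mid in the frame of tray_floor between -0.075 and 0.075 m and z of pot1_mid in the frame of tray_floor between 0.015 and 0.032 m and angle between each of pot1_mid, pot2_mid, pot3_mid, pot4_mid's own z axis and vertical below 0.2 rad and x of pot2_mid in the frame of tray_floor between -0.075 and 0.075 m and y of pot2_mid in the frame of tray_floor between -0.075 and 0.075 m and z of pot2_mid in the frame of tray_floor between 0.015 and 0.032 m and x of pot3_mid in the frame of tray_floor between -0.075 and 0.075 m and y of pot3_mid in the frame of tray_floor between -0.075 and 0.075 m and z of pot3_mid in the frame of tray_floor between 0.015 and 0.032 m and x of pot4_mid in the frame of tray_floor between -0.075 and 0.075 m and y of pot4_mid in the frame of tray_floor between -0.075 and 0.075 m and z of pot4_mid in the frame of tray_floor between 0.015 and 0.032 m), for 0.2 s.
2. the loaded tray is fully home in the warmer (all of step 1 and x of tray_floor in the frame of warmer above -0.008 m and z of tray_floor in the frame of warmer below 0.018 m), for 0.2 s.
3. the dial is one click from OFF for each pot (x of tray_floor in the frame of warmer above -0.008 m and z of tray_floor in the frame of warmer below 0.018 m and (((height (world z) of pot2_mid above -9 m or value of joint dial below -9 rad) and height (world z) of each of pot3_mid, pot4_mid below -9 m and value of joint dial between 1.0966 and 1.4166 rad) or (height (world z) of each of pot2_mid, pot4_mid below -9 m and (height (world z) of pot3_mid above -9 m or value of joint dial below -9 rad) and value of joint dial between 1.0966 and 1.4166 rad) or (height (world z) of each of pot2_mid, pot3_mid below -9 m and (height (world z) of pot4_mid above -9 m or value of joint dial below -9 rad) and value of joint dial between 1.0966 and 1.4166 rad) or ((height (world z) of pot2_mid above -9 m or value of joint dial below -9 rad) and (height (world z) of pot3_mid above -9 m or value of joint dial below -9 rad) and height (world z) of pot4_mid below -9 m and value of joint dial between 1.7249 and 2.0449 rad) or ((height (world z) of pot2_mid above -9 m or value of joint dial below -9 rad) and height (world z) of pot3_mid below -9 m and (height (world z) of pot4_mid above -9 m or value of joint dial below -9 rad) and value of joint dial between 1.7249 and 2.0449 rad) or (height (world z) of pot2_mid below -9 m and (height (world z) of pot3_mid above -9 m or value of joint dial below -9 rad) and (height (world z) of pot4_mid above -9 m or value of joint dial below -9 rad) and value of joint dial between 1.7249 and 2.0449 rad) or ((height (world z) of pot2_mid above -9 m or value of joint dial below -9 rad) and (height (world z) of pot3_mid above -9 m or value of joint dial below -9 rad) and (height (world z) of pot4_mid above -9 m or value of joint dial below -9 rad) and value of joint dial between 2.3532 and 2.6732 rad))), for 0.3 s.
4. the start button is pressed (all of step 3 and value of joint start above 0.004 m), for 0.05 s.
At the end, for the whole second after the job is handed in: each pot stands in the tray (tilt under 0.2 rad, centre within 75 mm of the tray's centre in x and y, on its floor), the tray's centre is past x = -8 mm of the warmer, the dial within 0.16 rad of 0.628 rad per pot, the button up, the tumbler upright in the drainer (all of step 1 and all of step 3 and x of tumbler in the frame of drainer between -0.12 and 0.12 m and y of tumbler in the frame of drainer between -0.09 and 0.09 m and angle between tumbler's own z axis and vertical below 0.2 rad and value of joint start below 0.002 m); the robot touches nothing.
It fails at once if the bottle is moved more than 40 mm (distance of bottle from where it was at the start of the episode above 0.04 m).
It fails at once if the shaker is moved more than 40 mm (distance of shaker from where it was at the start of the episode above 0.04 m).
It fails at once if the bowl is moved more than 40 mm (distance of bowl from where it was at the start of the episode above 0.04 m).
It fails at once if the spoon is moved more than 40 mm (distance of spoon from where it was at the start of the episode above 0.04 m).
Of pot2, pot3, pot4 only 1 to 3 are there at a start; the rules pass over those that are not, and their reading is None.
At some moment in a run one of pot1, pot2, pot3, pot4 may be knocked a few centimetres aside while the robot is not near it.
It also fails if it takes over 210 s, if anything falls off the work surface, if the arm or the gripper's body presses on something with over 40 N, if the wrist force passes 120 N, or if a joint passes its speed limit or range.

## Robot

A 6-joint arm with a two-finger parallel gripper is mounted at the origin on the work surface. World frame = base frame: x ahead of the robot, y to its left, z up, the work surface at z = 0. Lengths are in m, angles in rad, forces in N, time in s.
With the tool pointing down it reaches from about 0.275 to 0.725 m from the base axis. Payload 5.6 kg.
Tool frame: the origin (TCP) lies at the very end of the fingers, on their centre line; the grasp point (between the pads) lies 19 mm behind it; z points along the fingers, y is the line along which they close (so a half turn about z gives the same grasp; the last joint's range is limited). The gripper opens to 85 mm and grips with 20 to 120 N. Pads are 22 mm wide; open, the fingers measure 114 mm over their backs; the gripper's body (76 mm by 85 mm) begins 54 mm behind the grasp point. The pads swing forward as they close: fully open they stand 13 mm farther back than shut.
Start: joints at [1.415, 0.255, 0.108, 0, -1.424, -0.285], TCP at [0.235, 0.497, 0.194] pointing down, gripper open.
Joint ranges: [-2.95, 2.95], [-1.21, 1.97], [-1.09, 1.5], [-2.87, 1.71], [-2.94, -0.07], [-3.05, 3.05]. Speed limits (rad/s): [2.57, 2.57, 3.14, 3.14, 3.14, 3.14].

## Interface

Orientations are given as a rotation vector (axis times angle).
In Python, from bench import bot, solve_ik, read_state, snapshot, workorder gives the robot as it stands. Calls block until the motion is done:
- bot.move_pose(position, orientation): joint-space move of the TCP to a pose.
- bot.line_to(position, rot=None, speed=0.15, force_limit=None): straight line of the TCP; rot=None keeps the orientation; speed is the mean speed in m/s. With force_limit (N) it stops when the force on the tool has changed by that much, and returns True; else False.
- bot.move_joints(angles): joint-space move.
- bot.set_gripper(opening): opening from 0.0 (shut) to 1.0 (fully open); the grip force is fixed at half the most; returns when the fingers have stopped.
- bot.wait(seconds).
- solve_ik(position, orientation): joint angles nearest the present ones, or None.
- read_state(): the state.
- snapshot(name): name is "side" or "top" or "wrist"; returns a dict with "image" (480x640x3 uint8, red, green, blue), "intrinsics" (3x3 intrinsics, pixels), "k1" (the pictures are not rectified: a ray, as slopes to the right and down, at radius r is drawn at 1 + k1 r^2 times it, then the intrinsics apply), "world_from_camera" (4x4, takes a point from camera to world coordinates). Camera axes: x right, y down, z forward; pixel columns grow to the right and rows downward; lengths in m; the calibration is good to about 2 mm. A picture is of the moment at which its call begins. There is no depth.
A pose or a line that the arm cannot do raises bot.Unreachable and nothing moves.
- workorder.close_job(): hands the job in; it is judged then, once.
The state is a dict: "time": time; "joints": joint angles; "dq": joint speeds; "joint_torque": joint torques, N m; "tcp_pos": TCP position; "ee_rot": TCP orientation; "force": force on the tool from outside, world axes, zero at the start; "torque": the same for the moment, N m; "opening": opening from 0.0 (shut) to 1.0 (fully open); "finger_force": force on a finger pad.
Only numpy, scipy, OpenCV 4.12 (cv2) and the standard library are available. Lean on these libraries where they do the work, as an engineer would, in place of code of your own. Each camera call takes 0.05 s, during which the arm holds its last target. There are 200 camera calls.

## Working session

There is one attempt and no reset: what is moved stays moved. The work goes in short steps, each a Python script; the robot and the scene stay as the last script left them, time stands still between calls to the robot, and variables do not carry over. Pictures are saved under pics/ and viewed, at most 14 in all, crops included, and the job is handed in when it is done.

```bash
ls; mkdir -p pics; cat > h.py <<'E'
import numpy as np, cv2
from bench import bot, solve_ik, read_state, snapshot, workorder
from scipy.spatial.transform import Rotation as R
def save(s,n): cv2.imwrite('pics/'+n+'.png',s['image'][:,:,::-1])
def ray(s,u,v):
    K=np.array(s['intrinsics']);T=np.array(s['world_from_camera'])
    d=np.array([s['k1'],0,0,0],float)
    p=cv2.undistortPoints(np.array([[[u,v]]],float),K,d)[0,0]
    return T[:3,3],T[:3,:3]@np.array([p[0],p[1],1])
def onz(s,u,v,z):
    o,d=ray(s,u,v); return o+d*(z-o[2])/d[2]
def proj(s,p):
    T=np.array(s['world_from_camera']);q=T[:3,:3].T@(np.array(p)-T[:3,3])
    r=cv2.projectPoints(q[None],np.zeros(3),np.zeros(3),np.array(s['intrinsics']),np.array([s['k1'],0,0,0],float))[0]
    return r[0,0]
def down(yaw): # tool down, tool y axis at angle yaw from world y-axis line
    return (R.from_euler('z',yaw)*R.from_euler('x',np.pi)).as_rotvec()
E
python3 - <<'E'
from h import *
for n in('top','side'):
    s=snapshot(n);save(s,n);print(n,np.round(s['world_from_camera'],3).tolist(),s['k1'],s['intrinsics'])
st=read_state();print(st['ee_rot'],st['tcp_pos'],st['time'],down(0))
E
```

```text
pics
top [[-0.028, -0.997, 0.071, 0.505], [-1.0, 0.029, 0.006, 0.037], [-0.008, -0.071, -0.997, 1.174], [0.0, 0.0, 0.0, 1.0]] -0.11540171337295628 [[482.29561093   0.         317.96427659]
 [  0.         482.29561093 242.68012168]
 [  0.           0.           1.        ]]
side [[-0.986, -0.143, 0.089, 0.484], [-0.167, 0.787, -0.594, 0.643], [0.015, -0.6, -0.8, 0.917], [0.0, 0.0, 0.0, 1.0]] -0.15585779393436247 [[565.06777797   0.         307.83137105]
 [  0.         565.06777797 245.57846047]
 [  0.           0.           1.        ]]
[ 3.06394212e+00 -6.86550138e-01 -4.33575523e-04] [0.23440764 0.49698806 0.19329703] 0.1 [3.14159265 0.         0.        ]
```

View pics/top.png

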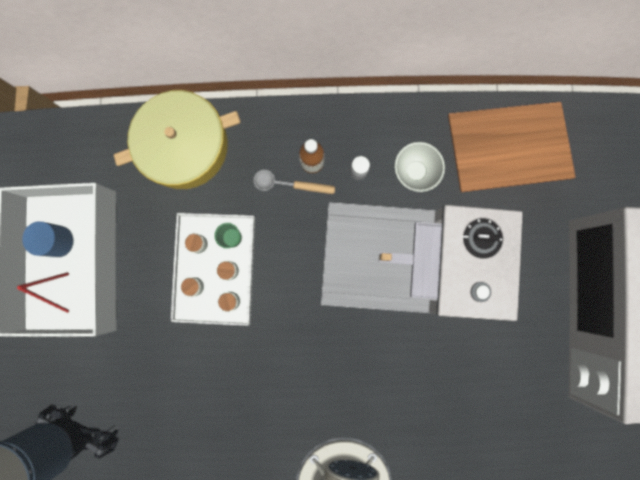

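View pics/side.png

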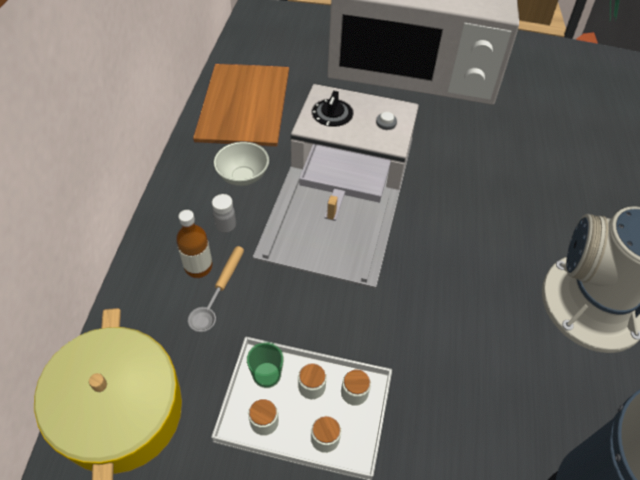

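Top view: four lidded pots (lids at about (195,243), (228,270), (191,287), (228,301)) and the tumbler at (228,235). The tray grip is at (385,257), the dial at (484,237) and the button at (482,291).

```bash
cat >> h.py <<'E'
def lids(s,box,z,amin=60):
    """lid centres: brown blobs in pixel box (u0,v0,u1,v1)"""
    hsv=cv2.cvtColor(s['image'],cv2.COLOR_RGB2HSV)
    m=cv2.inRange(hsv,(3,90,60),(20,255,255));k=np.zeros_like(m);u0,v0,u1,v1=box;k[v0:v1,u0:u1]=255
    n,_,st,c=cv2.connectedComponentsWithStats(m&k)
    return [(c[i],st[i,4],onz(s,*c[i],z)) for i in range(1,n) if st[i,4]>amin]
E
python3 - <<'E'
from h import *
s=snapshot('top')
for c,a,p in lids(s,(165,205,260,330),.054): print(np.round(c,1),a,np.round(p,4))
print('grip');
for c,a,p in lids(s,(370,240,410,275),.06,20): print(c,a,p)
hsv=cv2.cvtColor(s['image'],cv2.COLOR_RGB2HSV)
m=cv2.inRange(hsv,(0,0,190),(180,30,255))
k=np.zeros_like(m);k[195:330,437:530]=255
cs,_=cv2.findContours(m&k,cv2.RETR_EXTERNAL,cv2.CHAIN_APPROX_NONE);c=max(cs,key=cv2.contourArea)
b=cv2.boxPoints(cv2.minAreaRect(c));P=np.array([onz(s,*q,.11) for q in b]);print(b,np.round(P,4),P.mean(0))
print('dial',onz(s,484,237,.142),'btn',onz(s,482,291,.12))
i=s['image'][195:325,320:530,::-1];cv2.imwrite('pics/c1.png',cv2.resize(i,None,fx=3.8,fy=3.8,interpolation=cv2.INTER_CUBIC))
E
```

```text
[193.3 242.3] 203 [0.5939 0.3372 0.054 ]
[225.4 270. ] 215 [0.527  0.2619 0.054 ]
[189.4 286.4] 205 [0.4908 0.3478 0.054 ]
[226.7 301.6] 212 [0.4535 0.2601 0.054 ]
grip
[385.36363636 256.51515152] 33 [ 0.54771443 -0.11096776  0.06      ]
[[438.9867  315.023  ]
 [445.4886  205.79097]
 [522.3353  210.36517]
 [515.83344 319.59723]] [[ 0.4131 -0.2187  0.11  ]
 [ 0.6553 -0.2441  0.11  ]
 [ 0.6408 -0.4212  0.11  ]
 [ 0.396  -0.3929  0.11  ]] [ 0.52631701 -0.3192355   0.11      ]
dial [ 0.58047721 -0.3173418   0.142     ] btn [ 0.46298044 -0.31453678  0.12      ]
```

View pics/c1.png

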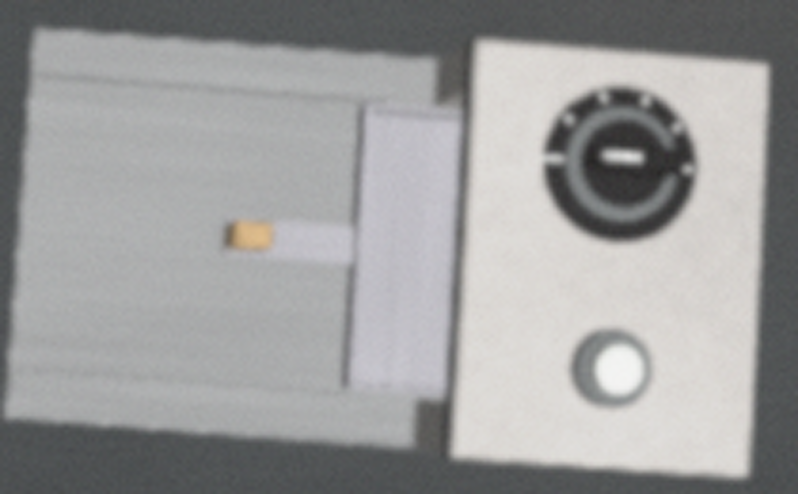

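```bash
cat >> h.py <<'E'
O=np.array([.5278,-.3043]);X=np.array([-.098,-.995]);X/=np.linalg.norm(X);Y=np.array([-X[1],X[0]])
YAW=np.arctan2(X[1],X[0])   # tool y along warmer y
def W(x,y,z): return np.r_[O+x*X+y*Y,z]      # warmer -> world
def inW(p): d=np.array(p)[:2]-O; return np.array([d@X,d@Y])
def rdown(p,yaw): # pick half turn with smallest q6
    c=[(abs(q[5]),down(a)) for a in(yaw,yaw+np.pi) for q in[solve_ik(p,down(a))] if q is not None]
    return min(c,key=lambda t:t[0])[1]
E
python3 - <<'E'
from h import *
g=inW([.5477,-.1110]);print('grip',g,'btn',inW([.463,-.3145]),'dial',inW([.5805,-.3173]))
r=rdown(W(*g,.16),YAW)
bot.move_pose(W(*g,.16),r); s=snapshot('wrist');save(s,'w1')
bot.line_to(W(*g,.030),force_limit=15); bot.set_gripper(0.)
st=read_state();print(st['tcp_pos'],st['opening'],st['finger_force'],inW(st['tcp_pos']))
print(bot.line_to(W(-.362,inW(st['tcp_pos'])[1],st['tcp_pos'][2]),speed=.08,force_limit=40))
st=read_state();print(inW(st['tcp_pos']),st['force'],st['time'])
bot.set_gripper(1.); p=st['tcp_pos'].copy() if hasattr(st['tcp_pos'],'copy') else list(st['tcp_pos']); p[2]=.2; bot.line_to(p)
bot.move_pose([.4,.2,.30],rdown([.4,.2,.3],YAW)) if False else None
s=snapshot('top');save(s,'t2')
E
```

```text
grip [-0.19431975  0.00085726] btn [ 0.01650246 -0.06348818] dial [0.00777184 0.05372047]
[ 0.5477224  -0.11099584  0.02999689] -0.0006261600499413367 0.0 [-0.19432609  0.00087914]
False
[-0.36173886  0.00086265] [0.16633556 0.23685802 0.25596191] 6.6667
```

View pics/t2.png

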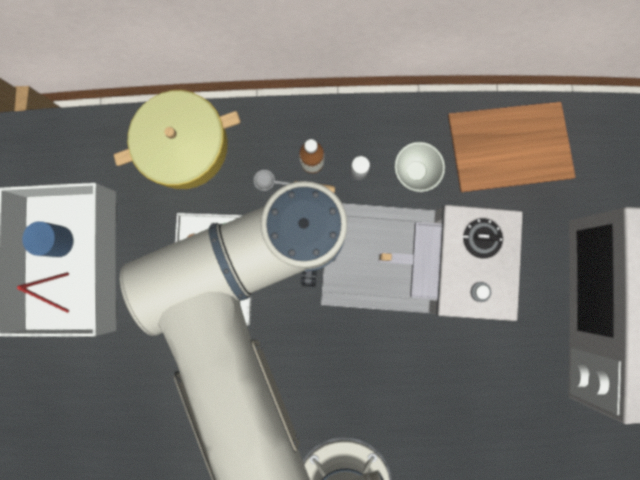

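Nothing was gripped: the fingers shut completely and the tray stayed put. The gripper also seems to be tilted in the picture, so I'll check the tool pose and the wrist view.

```bash
python3 - <<'E'
from h import *
st=read_state();r=R.from_rotvec(st['ee_rot']);print(np.round(r.as_matrix(),3),st['joints'],st['tcp_pos'])
s=snapshot('top');print(proj(s,st['tcp_pos']))
T=np.array(snapshot('wrist')['world_from_camera']);print(np.round(T,3))
E
```

```text
[[-0.098 -0.995 -0.002]
 [-0.995  0.098 -0.   ]
 [ 0.001  0.002 -1.   ]] [ 3.74149761e-01  2.88023453e-01  1.64958860e-01 -3.45939288e-04
 -1.44976075e+00 -4.72308965e-01] [0.56354688 0.05554567 0.19889887]
[312.040736   248.18340229]
[[-0.995  0.094  0.026  0.558]
 [ 0.097  0.957  0.272 -0.013]
 [ 0.001  0.273 -0.962  0.38 ]
 [ 0.     0.     0.     1.   ]]
```

View pics/w1.png

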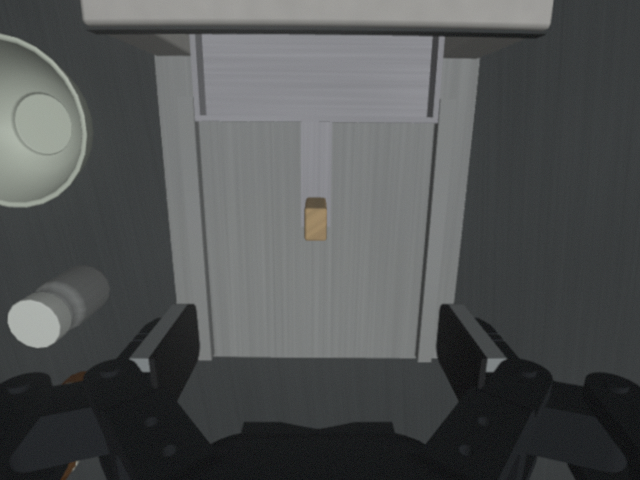

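```bash
python3 - <<'E'
from h import *
g=inW([.5477,-.1110]);r=read_state()['ee_rot']
bot.move_pose(W(*g,.16),r); s=snapshot('wrist')
for c,a,p in lids(s,(280,170,350,260),.065,20): print(c,a,p,inW(p))
print(bot.line_to(W(*g,.030),force_limit=15)); a=snapshot('side');b=snapshot('wrist')
print(read_state()['force'],read_state()['opening'])
bot.set_gripper(0.); c=snapshot('side');st=read_state();print(st['opening'],st['finger_force'],st['force'],st['tcp_pos'])
f=lambda s:cv2.resize(s['image'][130:290,240:450,::-1],(400,300))
cv2.imwrite('pics/g.png',np.vstack([np.hstack([f(a),f(c)]),np.hstack([cv2.resize(b['image'][:,:,::-1],(400,300)),cv2.resize(snapshot('wrist')['image'][:,:,::-1],(400,300))])]))
E
```

```text
False
[0.20763619 0.11156318 0.24829333] 1.0021123798385747
0.0014299667510873789 0.0 [ 0.41815823  0.02847757 -0.92539969] [ 0.54771708 -0.11098831  0.02999289]
```

View pics/g.png

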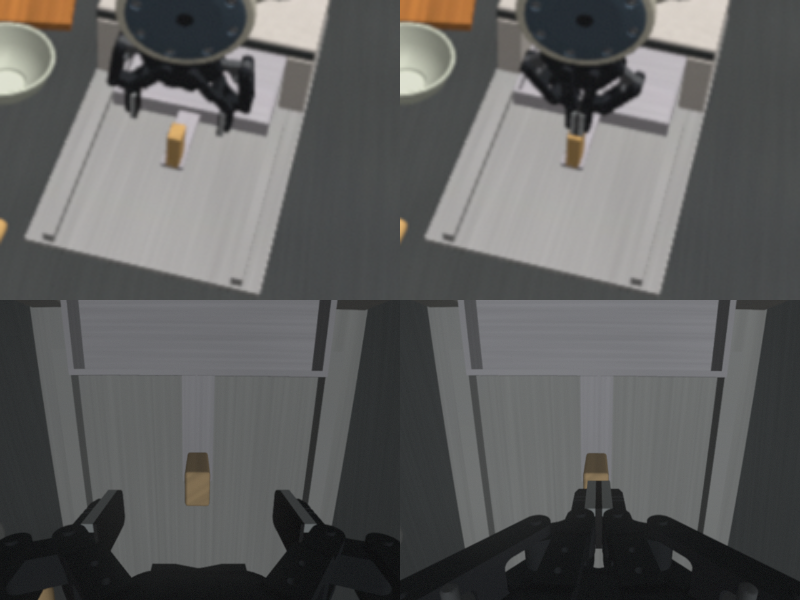

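In the side and wrist views the closed fingertips sit above the post rather than around it. I'll compare where the TCP should project with where the tips actually appear.

```bash
python3 - <<'E'
from h import *
st=read_state();p=st['tcp_pos'];print(p)
for n in('side','wrist','top'):
    s=snapshot(n);print(n,proj(s,p),[np.round(proj(s,np.r_[p[:2],z]),0) for z in(.06,.09,.12)])
s=snapshot('side');
for c,a,q in lids(s,(310,180,350,230),.055,20):print(c,a,q)
save(s,'s3');i=s['image'][100:260,240:450,::-1];cv2.imwrite('pics/s3c.png',cv2.resize(i,None,fx=3.5,fy=3.5,interpolation=cv2.INTER_CUBIC))
E
```

```text
[ 0.54768277 -0.11098942  0.02996616]
side [332.10005686 211.47558415] [array([333., 202.]), array([334., 192.]), array([334., 181.])]
wrist [318.7217881  274.46288333] [array([319., 301.]), array([319., 338.]), array([320., 395.])]
top [383.71738408 257.06220704] [array([385., 257.]), array([387., 256.]), array([389., 255.])]
[331.1826087  209.34782609] 115 [ 0.54848382 -0.09491495  0.055     ]
```

View pics/s3c.png

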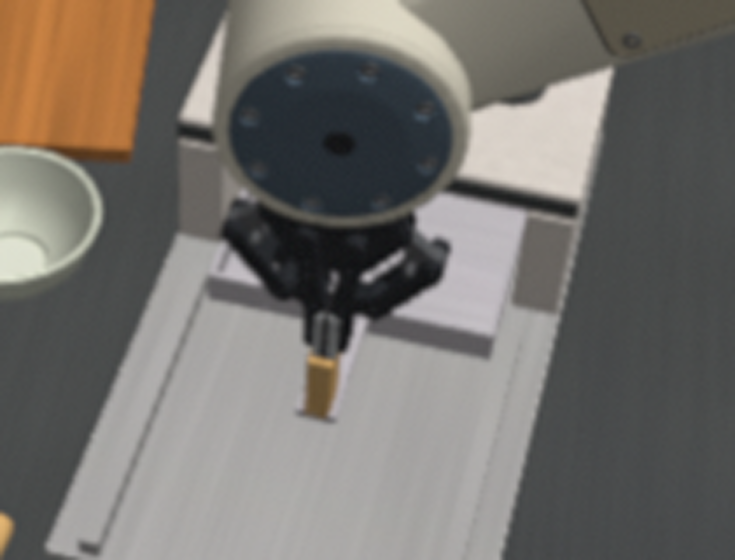

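The tips really are about 35–40 mm higher than the reported TCP. I'll confirm this by touching the bare deck, whose height is known to be 8 mm.

```bash
python3 - <<'E'
from h import *
p=np.array(read_state()['tcp_pos']);p[2]=.12;bot.line_to(p)
q=W(-.26,0,.12);bot.line_to(q);q[2]=.02;bot.line_to(q)
q[2]=-.05
print(bot.line_to(q,speed=.02,force_limit=6));st=read_state();print(st['tcp_pos'],st['force'],st['time'])
q=np.array(st['tcp_pos']);q[2]+=.03;bot.line_to(q)
E
```

```text
True
[ 0.55331089 -0.04558394 -0.02909313] [-1.26068365  0.76992214  5.19563176] 16.2417
```

Contact came at a reading of −0.029 instead of 0.008, so the real tips are 37 mm short of the reported TCP. I'll use that offset from here on.

```bash
cat >> h.py <<'E'
DZ=.037
def tip(p,z): return np.r_[np.array(p)[:2],z-DZ]   # command for real fingertip height z
def here(): st=read_state(); return np.array(st['tcp_pos'])+[0,0,DZ],st
E
python3 - <<'E'
from h import *
bot.set_gripper(1.);p,_=here();bot.line_to(tip(p,.12))
g=W(-.194,.001,0);bot.line_to(tip(g,.12));print(bot.line_to(tip(g,.030),force_limit=15)); bot.set_gripper(0.)
p,st=here();print(p,st['opening'],st['finger_force'])
if st['opening']>.08:
    print(bot.line_to(tip(W(-.361,inW(p)[1],0),p[2]),speed=.08,force_limit=40))
    p,st=here();print(inW(p),st['force'],st['opening'],st['time'])
    bot.set_gripper(1.);bot.line_to(tip(p,.2))
    bot.move_pose(tip([.36,-.2],.3),rdown(tip([.36,-.2],.3),YAW))
    s=snapshot('top');save(s,'t4')
    for c,a,q in lids(s,(165,205,260,330),.054): print(np.round(c,1),a,np.round(q,4))
    for c,a,q in lids(s,(270,235,410,275),.063,15): print('grip',c,a,q,inW(q))
E
```

```text
False
[ 0.54824626 -0.111363    0.03044529] 0.17726920622171954 59.53958451747894
False
[-0.36097431  0.00135403] [-0.10020746 -2.73854454  3.10773777] 0.1792371540278559 22.3
[193.3 242.4] 204 [0.5938 0.3373 0.054 ]
[225.4 270. ] 215 [0.527  0.2619 0.054 ]
[189.4 286.4] 205 [0.4908 0.3478 0.054 ]
[226.7 301.5] 211 [0.4536 0.2602 0.054 ]
grip [313.62857143 252.08571429] 35 [0.5625939  0.05467813 0.063     ] [-0.36065995 -0.00056003]
```

View pics/t4.png

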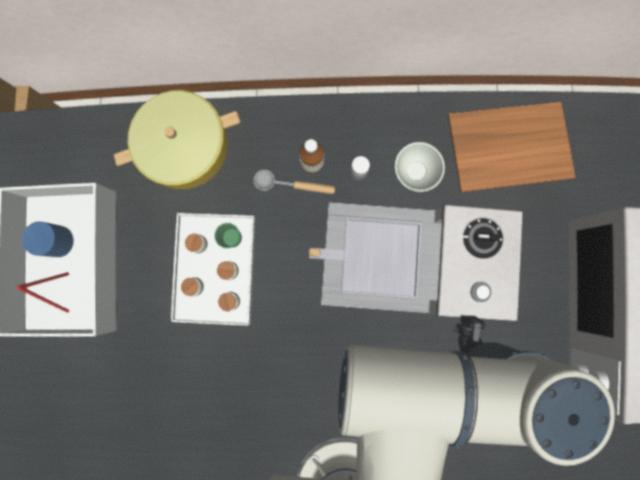

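```bash
cat >> h.py <<'E'
DR=[(178,213),(254,216),(249,325),(172,320)]
def best_yaw(p,obst,poly,op):
    """obst: (x,y,r); finger footprint clearance"""
    best=(-9,)
    for h in np.linspace(-np.pi/2,np.pi/2,36,endpoint=False): # heading of closing axis
        a=np.array([np.cos(h),np.sin(h)]);n=np.array([-a[1],a[0]])
        F=[p[:2]+s*d*a+w*n for s in(1,-1) for d in(op/2,op/2+.0145) for w in(-.011,0,.011)]
        c=min([np.hypot(*(f-o[:2]))-o[2] for f in F for o in obst]+[cv2.pointPolygonTest(poly,tuple(map(float,f)),True)-.004 for f in F])
        if c>best[0]: best=(c,h+np.pi/2)
    return best
def drainer(s):
    L=[q for _,_,q in lids(s,(150,195,275,345),.054)]
    m=cv2.inRange(cv2.cvtColor(s['image'],cv2.COLOR_RGB2HSV),(50,80,30),(95,255,255));m[:, :165]=0;m[:,265:]=0;m[:200]=0;m[330:]=0
    M=cv2.moments(m,True);t=onz(s,M['m10']/M['m00'],M['m01']/M['m00'],.05)
    return L,t,np.array([onz(s,*c,.026)[:2] for c in DR],np.float32)
def fetch(p,slot,obst,poly,op=.062):
    c,yaw=best_yaw(np.array(p),obst,poly,op);print('pot',np.round(p,3),'clear',round(c,4),'yaw',round(np.degrees(yaw)))
    r=rdown(tip(p,.13),yaw)
    bot.move_pose(tip(p,.16),r);bot.set_gripper(op/.085)
    s=snapshot('wrist');save(s,'w_%d'%(read_state()['time']*10))
    e=proj(s,np.r_[p[:2],.054])
    L=[q for _,a,q in lids(s,(0,0,640,480),.054,600) if np.hypot(*(q-p)[:2])<.03]
    if not L: print('no lid in wrist view',e); return False
    q=min(L,key=lambda q:np.hypot(*(q-p)[:2]));print('wrist corr',np.round(q-p,4))
    bot.line_to(tip(q,.10));
    if bot.line_to(tip(q,.018),speed=.08,force_limit=10): print('hit going down',here()[0]); return False
    bot.set_gripper(0.);st=read_state();print('open',st['opening'],st['finger_force'])
    bot.line_to(tip(q,.16)); print('lifted open',read_state()['opening'])
    d=W(*slot,0);r=rdown(tip(d,.1),YAW);bot.move_pose(tip(d,.16),r)
    bot.line_to(tip(d,.06)); print('contact',bot.line_to(tip(d,.0255),speed=.05,force_limit=8),here()[0][2])
    bot.set_gripper(.66);bot.line_to(tip(d,.16),speed=.2); return True
E
python3 - <<'E'
from h import *
s=snapshot('top');L,t,poly=drainer(s);print('tumbler',t,poly.tolist())
for i in range(len(L)): print(L[i],best_yaw(L[i],[(*q[:2],.025) for j,q in enumerate(L) if j!=i]+[(*t[:2],.032)],poly,.062))
i=2;p=L[i]
print(fetch(p,(-.162,-.040),[(*q[:2],.025) for j,q in enumerate(L) if j!=i]+[(*t[:2],.032)],poly),read_state()['time'])
E
ls pics
```

```text
tumbler [0.60451245 0.24616659 0.05      ] [[0.6686605215072632, 0.3820945918560028], [0.6553987264633179, 0.19627507030963898], [0.39544975757598877, 0.21352078020572662], [0.41080284118652344, 0.3995917737483978]]
[0.59368419 0.33722962 0.054     ] (0.021921897698037172, np.float64(1.48352986419518))
[0.52694796 0.26178352 0.054     ] (np.float64(0.011800668177317064), np.float64(2.2689280275926285))
[0.49073048 0.34789058 0.054     ] (0.030285699536041596, np.float64(1.48352986419518))
[0.45356771 0.26006553 0.054     ] (0.008065569521290518, np.float64(2.1816615649929116))
pot [0.491 0.348 0.054] clear 0.0303 yaw 85
wrist corr [ 0.0021  0.0011 -0.    ]
open 0.5434264989811862 61.855841875076294
lifted open 0.5493947221003515
contact True 0.027025660290139114
True 35.55
c1.png
g.png
s3.png
s3c.png
side.png
t2.png
t4.png
top.png
w1.png
w_281.png
```

```bash
cat >> h.py <<'E'
def away(): bot.move_pose(tip([.36,-.2],.3),rdown(tip([.36,-.2],.3),YAW))
E
python3 - <<'E'
from h import *
slots=[(-.162,.040),(-.240,-.040),(-.240,.040)]
for slot in slots:
    away();s=snapshot('top');L,t,poly=drainer(s)
    T=[inW(q) for _,_,q in lids(s,(325,205,440,310),.062)];print('in drainer',len(L),'in tray',np.round(T,3).tolist())
    sc=[best_yaw(L[i],[(*q[:2],.025) for j,q in enumerate(L) if j!=i]+[(*t[:2],.032)],poly,.062)[0] for i in range(len(L))]
    i=int(np.argmax(sc))
    if not fetch(L[i],slot,[(*q[:2],.025) for j,q in enumerate(L) if j!=i]+[(*t[:2],.032)],poly): break
away();s=snapshot('top');save(s,'t5')
L,t,poly=drainer(s);print(len(L),t,[np.round(inW(q),3) for _,_,q in lids(s,(325,205,440,310),.062)],read_state()['time'])
for c,a,q in lids(s,(270,235,330,275),.063,15): print('grip',inW(q))
E
```

```text
in drainer 3 in tray [[-0.162, -0.042]]
pot [0.594 0.337 0.054] clear 0.0218 yaw 85
wrist corr [ 0.0027  0.001  -0.    ]
open 0.5513764265049382 61.93602919578552
lifted open 0.5458080351230102
contact True 0.027152609902981052
in drainer 2 in tray [[-0.163, 0.038], [-0.163, -0.042]]
pot [0.527 0.262 0.054] clear 0.0116 yaw 135
wrist corr [ 0.0029  0.0007 -0.    ]
open 0.5475515060221849 61.739991903305054
lifted open 0.5486930268990329
contact True 0.027028870023784145
in drainer 1 in tray [[-0.163, 0.038], [-0.241, -0.042], [-0.163, -0.042]]
pot [0.454 0.26  0.054] clear 0.0081 yaw 45
wrist corr [ 0.0024  0.0017 -0.    ]
open 0.5483477288907868 61.5356969833374
lifted open 0.544729566084386
contact True 0.026959130664443685
0 [0.60440298 0.24604713 0.05      ] [array([-0.242,  0.037]), array([-0.163,  0.038]), array([-0.241, -0.042]), array([-0.162, -0.042])] 67.8583
grip [-0.36111667 -0.00051862]
```

View pics/t5.png

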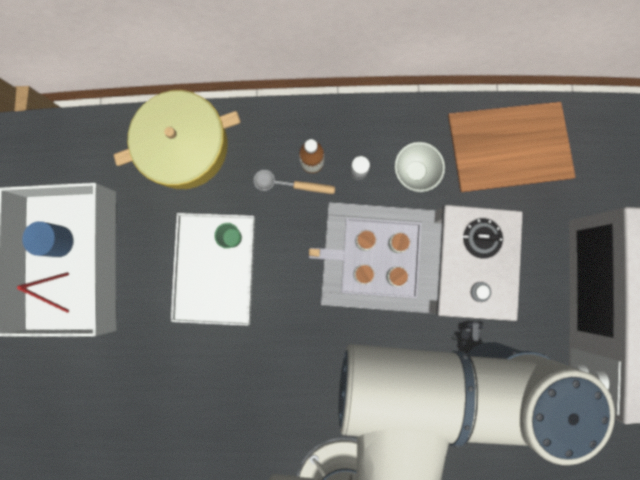

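Top view: all four pots stand in the tray (lids at (366,240), (400,242), (364,273), (399,276)), and the drainer holds only the tumbler at (228,235). Next I slide the tray home.

```bash
python3 - <<'E'
from h import *
g=W(-.361,0,0);r=rdown(tip(g,.15),YAW);bot.set_gripper(1.)
bot.move_pose(tip(g,.2),r);print(bot.line_to(tip(g,.030),force_limit=15));bot.set_gripper(0.)
p,st=here();print(inW(p),st['opening'])
print(bot.line_to(tip(W(-.18,inW(p)[1],0),p[2]),speed=.07,force_limit=30),inW(here()[0]),here()[1]['force'])
print(bot.line_to(tip(W(-.145,inW(p)[1],0),p[2]),speed=.02,force_limit=20),inW(here()[0]),here()[1]['force'])
bot.wait(.3);bot.set_gripper(1.);p,_=here();bot.line_to(tip(p,.25));away()
s=snapshot('top');save(s,'t6')
for c,a,q in lids(s,(370,240,415,275),.063,15): print('grip',inW(q),here()[1]['time'])
i=s['image'][195:325,320:530,::-1];cv2.imwrite('pics/c6.png',cv2.resize(i,None,fx=3.8,fy=3.8,interpolation=cv2.INTER_CUBIC))
E
```

```text
False
[-0.36111166  0.00043575] 0.17604503372175034
False [-0.18137027  0.00060982] [1.80231167 5.23242838 2.61270574]
True [-0.1587016   0.00317475] [1.66972503 2.46662936 3.04544953]
grip [-0.15899164  0.0008217 ] 78.9
```

View pics/c6.png

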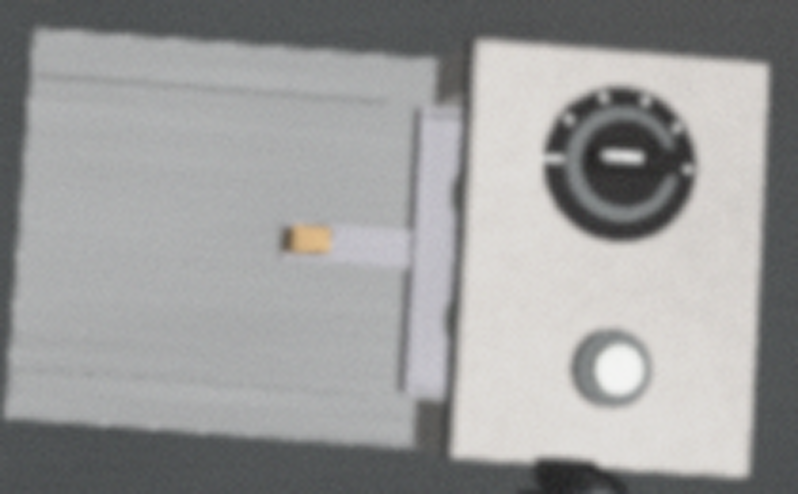

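The tray's grip is at warmer x = −0.159, so it is home (the stop was felt at 20 N). The dial's white line is horizontal and points at the long mark on the left, so it is at OFF. I'll take a close look before gripping.

```bash
python3 - <<'E'
from h import *
s=snapshot('top');d=onz(s,483.2,237.9,.114);b=onz(s,481,291.5,.114);print(d,inW(d),b,inW(b))
bot.set_gripper(.45)
p=d[:2]-X*.0
bot.move_pose(tip(p,.24),rdown(tip(p,.24),YAW));s=snapshot('wrist');save(s,'w6')
print(read_state()['joints'],[proj(s,np.r_[d[:2],z]).round(0) for z in(.114,.15)],proj(s,b).round())
E
```

```text
[ 0.58056508 -0.32501882  0.114     ] [0.01544711 0.05454182] [ 0.46171938 -0.3142193   0.114     ] [ 0.01634864 -0.06479015]
[-2.75580358e-01  4.89845021e-01  4.81385053e-01  4.49430259e-04
 -1.55956573e+00  1.77799194e-01] [array([318., 228.]), array([318., 242.])] [489. 227.]
```

View pics/w6.png

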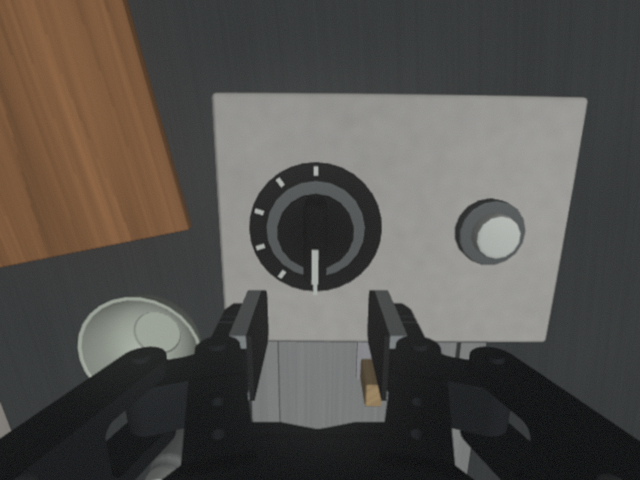

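Wrist view: the disc is centred at (315,227), the bar is vertical with its line on the long mark at (315,285), and the button top is at (498,238). Now I turn the dial four clicks clockwise.

```bash
python3 - <<'E'
from h import *
d=np.array([.5824,-.3248])
p0,st=here();r0=st['ee_rot']
bot.line_to(tip(d,.17),rot=r0)
h=bot.line_to(tip(d,.108),speed=.03,force_limit=6);z=here()[0][2];print(h,z)
z+=.005;bot.line_to(tip(d,z));bot.set_gripper(0.);st=read_state();print(st['opening'],st['finger_force'])
R0=R.from_rotvec(st['ee_rot'])
for a in(36,72,108,145.5):
    print(bot.line_to(tip(d,z),rot=(R.from_euler('z',-a,degrees=True)*R0).as_rotvec(),speed=.1) if False else bot.move_pose(tip(d,z),(R.from_euler('z',-a,degrees=True)*R0).as_rotvec()),np.round(read_state()['torque'],2),np.round(read_state()['force'],1))
bot.wait(.3);bot.set_gripper(.45);bot.line_to(tip(d,.25));s=snapshot('wrist');save(s,'w7')
i=0;away();s=snapshot('top');i=s['image'][195:325,320:530,::-1];cv2.imwrite('pics/c7.png',cv2.resize(i,None,fx=3.8,fy=3.8,interpolation=cv2.INTER_CUBIC));print(read_state()['time'],read_state()['joints'])
E
```

```text
True 0.12256512542796394
0.1495176225137378 58.97562861442566
False [-0.08 -0.13 -0.01] [ 0.3 -0.  -1.4]
False [-0.18 -0.26  0.02] [ 0.8 -1.6 -1.5]
False [-0.47 -0.36 -0.04] [ 1.  -1.7 -2.8]
False [-0.83 -0.44 -0.01] [ 0.7 -2.7 -4.1]
89.5917 [-1.22876335e-01 -3.57794790e-02 -5.17878194e-02 -4.92030084e-06
 -1.55509790e+00  2.42003384e-02]
```

View pics/c7.png

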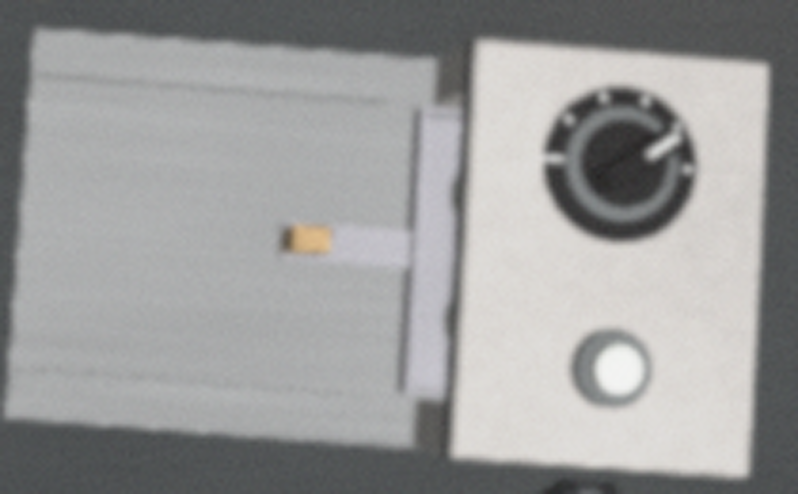

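The line now points at the fourth short mark. Next I press the start button.

```bash
python3 - <<'E'
from h import *
b=np.array([.4630,-.3142]);bot.set_gripper(0.)
bot.move_pose(tip(b,.2),rdown(tip(b,.2),YAW));bot.line_to(tip(b,.145))
h=bot.line_to(tip(b,.108),speed=.02,force_limit=2.5);print(h,here()[0][2])
h=bot.line_to(tip(b,.108),speed=.02,force_limit=9);print(h,here()[0][2],here()[1]['force'])
bot.wait(.2);bot.line_to(tip(b,.2));away();bot.wait(.3)
s=snapshot('top');save(s,'t8');a=snapshot('side');save(a,'s8')
i=np.hstack([cv2.resize(s['image'][195:325,320:530,::-1],(400,300)),cv2.resize(a['image'][60:300,250:450,::-1],(400,480))[:300]]);cv2.imwrite('pics/c8.png',i);print(read_state()['time'])
E
```

```text
True 0.12729520541872705
True 0.12587228333444964 [-1.0447864   1.45705073  4.19863674]
94.6833
```

View pics/c8.png

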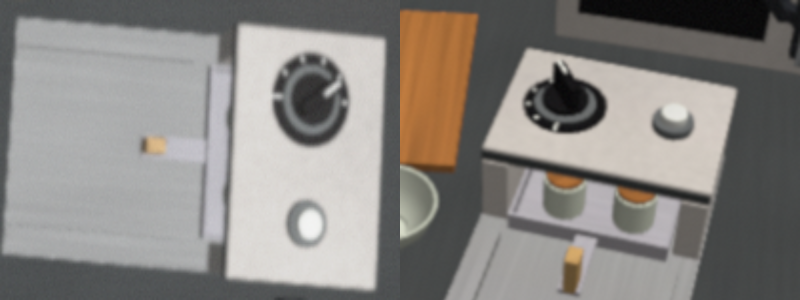

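Two stages stopped only 1.4 mm apart, so I'm not sure the button went fully down. A second, firmer press does no harm.

```bash
python3 - <<'E'
from h import *
b=np.array([.4630,-.3142])
bot.move_pose(tip(b,.2),rdown(tip(b,.2),YAW));bot.line_to(tip(b,.14));print(here()[1]['force'])
z=.136
while z>.112:
    h=bot.line_to(tip(b,z),speed=.01,force_limit=20);p,st=here();print(round(z,4),round(p[2],4),round(st['force'][2],2),h)
    if h or st['force'][2]>14: break
    z-=.001
bot.wait(.2);bot.line_to(tip(b,.2));away();bot.wait(.3);print(read_state()['time'])
E
```

```text
[ 0.84724206 -0.13325653 -0.10753721]
0.136 0.136 -0.41 False
0.135 0.1349 -0.72 False
0.134 0.1339 0.16 False
0.133 0.1329 0.1 False
0.132 0.132 -0.18 False
0.131 0.1311 0.75 False
0.13 0.1301 1.98 False
0.129 0.1291 1.9 False
0.128 0.1281 2.21 False
0.127 0.1271 2.92 False
0.126 0.1261 2.97 False
0.125 0.1258 8.83 False
0.124 0.1257 12.48 False
0.123 0.1256 18.08 False
101.7167
```

The button bottomed out after its full 6 mm travel. The side view showed the pots upright in the tray and the dial on mark 4, so I'm handing in.

```bash
python3 -c "
from h import *
s=snapshot('top');print([inW(q) for c,a,q in lids(s,(370,240,415,275),.063,15)],drainer(s)[1])
print(workorder.close_job())"
```

```text
[array([-0.15988924,  0.00079735])] [0.60466256 0.24631039 0.05      ]
the job is handed in; nothing more can be done
None
```

I handed the job in at about 102 s: all four pots are in the tray, the tray is against the back stop, the dial is on click 4, start has been pressed and the tumbler is untouched in the drainer. No verdict was returned.

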